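# Rake two capacitors out of a tilt-out bin

## Robot

A 6-joint arm with a two-finger parallel gripper is mounted at the origin on the work surface. World frame = base frame: x ahead of the robot, y to its left, z up, the work surface at z = 0. Lengths are in mm, angles in degrees, forces in N, time in s.
With the tool pointing down it reaches from about 350 to 850 mm from the base axis. Payload 8.1 kg.
Tool frame: the origin (TCP) lies midway between the tips of the shut fingers; the grasp point (between the pads) lies 19 mm behind it (r.grip_depth is the distance from the TCP to the grasp point, in mm); z points along the fingers, y is the direction in which the jaws open and shut (so a half turn about z gives the same grasp; the last joint's range is limited). The gripper opens to 85 mm and grips with 20 to 120 N. Pads are 22 mm wide; open, the fingers measure 114 mm over their backs; the gripper's body (76 mm by 85 mm) begins 54 mm behind the grasp point. The pads swing forward as they close: fully open they stand 13 mm farther back than shut.
Start: joints at [64.95, 7.471, 85.268, -0, 87.261, -4.893], TCP at [206.732, 563.265, 231.292] pointing down, gripper open.
Joint ranges: [-169.43, 169.43], [-51.17, 129.36], [1.28, 143.12], [-76.62, 256.62], [0, 156.53], [-152.29, 152.29]. Speed limits (degrees/s): [136.94, 136.94, 159.86, 180, 180, 180].

## Interface

Orientations are given as [roll, pitch, yaw] about the fixed x, y, z axes, in that order (R = Rz(yaw) Ry(pitch) Rx(roll)).
In Python, from bench import r, imaging gives the robot as it stands.
- The arm moves only by the shell command python3 -m creep 'ROWS' [FORCE]. ROWS is text: rows parted by semicolons, each of 7 numbers parted by spaces: the shift along the tool's x, y, z in cm, then the turn, a rotation vector about the tool's x, y, z in degrees, then the finger opening in cm, from 0 to 8.54. In form: dx dy dz ax ay az gripper; .... A call has 1 to 20 rows; each row is the pose to reach, as a shift and turn from the pose measured when the call began, along the tool's axes at that moment; what a row does not reach only later rows make up. A row lasts 1/10 s, in which the tool goes at most 50 mm and 8.59 degrees, less where a joint would pass 70% of its speed; a pose out of reach is approached as far as the arm can. A call with a gripper value outside its range is refused whole. The fingers move at their own pace and stop on an object; FORCE is the grip in N (left out, the last holds). Time passes only in rows, so rows that repeat a pose let the fingers close. It gives the time, the measured TCP pose, the force and the opening at its end, in the units of the state.
- r.sense(): the state, without advancing time (a new reading comes with each control period).
- imaging.snapshot(name): name is "side" or "top"; returns the picture (480x640x3 uint8, red, green, blue); there is no depth.
- imaging.camera_info(name): a dict with "camera_matrix" (3x3 intrinsics, pixels), "R" (3x3) and "t" (3): a world point X has camera coordinates R X + t. Camera axes: x right, y down, z forward; pixel columns grow to the right and rows downward; lengths in mm; the calibration is good to about 2 mm. A picture is of the moment at which its call begins. camera_info takes no time and is no camera call.
- r.hand_in(): hands the job in, once; it reports no verdict.
The state is a dict: "time": time; "joint_pos": joint angles; "qd": joint speeds; "joint_efforts": joint torques, N m; "tool_pos": TCP position; "tcp_rot": TCP orientation; "ft_force": force on the tool from outside, world axes, zero at the start; "wrist_torque": the same for the moment, N m; "finger_gap": finger opening in mm.
Only numpy, scipy, OpenCV 4.12 (cv2) and the standard library are available. Lean on these libraries where they do the work, as an engineer would, in place of code of your own. Each camera call takes 0.05 s, during which the arm holds its last target.

## Task

Swing the blue tilt-out bin right out to its stop, then gently rake both capacitors out over its front lip so that they roll into the foam-lined tray waiting below, without lifting them out or letting one fall on the bench. Then swing the empty blue bin back fully home, leaving the tray where it stands and the other bins and things on the bench alone.

Things in the scene. Friction and masses are not known exactly. Their poses are not given: they have to be found in the camera images.
- bin_blue (a joint): tilt angle of the blue bin, rad: 0 = home, front panel upright; grows as the panel's top swings out towards the robot; stop at 1.31 (75 degrees). Light damped hinge. It balances near 1.0 with both capacitors inside, near 0.7 empty (0.4 kg); friction can hold it within 0.15 of that. Nearer home it falls shut by itself, farther out it falls open.
- rack: grey steel rack; the blue, yellow and green bins stand side by side in it at 140 mm pitch in any order. Origin on the bench under the hinge axis, mid-width; -x is the way the front faces. Its roof is a strip that begins 97 mm behind (+x) the hinge axis, top 131 mm high. Thin cheeks between bins: 48 mm high at the front, rising backwards to 127 mm at the roof.
- blue_pivot (a point): point on the blue bin's hinge axis, mid-width, fixed, 20 mm above the bench; axes as the rack's: -x out of the front, y along the hinge, z up. Bin 130 mm wide outside, 122 inside, top open: with the bin home, fingers can go down from above between front panel and roof.
- blue_lip (a point): middle of the lip (top edge of the blue front panel); moves with the bin. Home: 125 mm above the hinge axis, inner face of the 4 mm panel 1 mm in front of the axis. Fully out: 121 mm in front of the axis and 31 mm above it; the panel is then a ramp rising 15 degrees from valley to lip.
- blue_valley (a point): line where the inside of the front panel meets the sloped fore-floor, mid-width; moves with the bin. Home: 66 mm above the hinge axis; the fore-floor runs 62 degrees steep down from it to the floor. Fully out: 64 mm in front of the axis and 16 mm above it; the fore-floor then rises from it at 13 degrees away from the robot.
- blue_floor (a point): inner floor of the blue bin, mid-width, where the fore-floor ends; moves with the bin. Home: 37 mm behind the axis and 6 mm below it; the flat floor runs 60 mm on to a low back wall 18 mm high. Fully out: 15 mm behind the axis and 34 mm above it; from here the floor stands 75 degrees steep, as a wall 58 mm tall, its top folded 18 mm forward (the back wall). Side walls then stand 100 mm above the axis there, 56 mm at 37 mm in front of it, lip height at the lip.
- cap_a: capacitor: dark grey cylinder 32 mm in diameter and 95 mm long with a pale band near one end and two brass terminals on it, 0.12 kg (may vary by a third), smooth sleeve (friction about 0.35). Origin at its centre, y along its length. It starts lying across the blue bin (along the hinge) on its floor, and rolls into the valley and onto the ramp as the bin swings out
- cap_b: second capacitor, same as cap_a, behind it in the blue bin
- tray: grey kit tray lined with pink foam, 165 (x) by 170 (y) mm outside, loose, 0.9 kg, standing in front of the blue bin so that the lip of the swung-out bin hangs over it. Origin: centre of the underside; x points to the rack. Foam top 22 mm above the bench; rear edge (towards the rack) only 28 mm high, other three walls 52 mm high, walls 4 mm thick
- bin_yellow (a joint): tilt angle of the yellow bin (holds copper chokes), 0 = home; leave it shut
- bin_green (a joint): tilt angle of the green bin (holds finned heat sinks), 0 = home; leave it shut
- screwdriver: orange-handled screwdriver, 180 mm long, lying beside the tray; leave alone
- cleaner: green cleaner bottle, 60 mm in diameter, 160 mm tall, standing to the left; leave alone
- mug: white mug, 80 mm in diameter, 95 mm tall, to the left; leave alone
- tape: amber roll of tape, 100 mm in diameter, 24 mm high, lying to the right; leave alone
- meter: grey hand-held meter, 165 by 80 by 34 mm, lying to the right; leave alone
- board: green circuit board on four brass feet, 120 by 150 mm, to the left; leave alone
Mind the look-alikes: they are no part of the job. Of the things that look like the part that bears bin_green, the larger one is meant. Leave any orange look-alike of the cap_b alone.

How it is judged:
By the outcome, as a careful person would: the job done as asked, in the order asked, and still so for the second after the job is handed in, with the robot touching nothing.
It also fails if it takes over 56 s, if anything falls off the work surface, if the arm or the gripper's body presses on something with over 40 N, if the wrist force passes 120 N, or if a joint passes its speed limit or range.

## Working session

There is one attempt and no reset: what is moved stays moved. The work goes in short steps, Python scripts to look and compute and a shell command to move; the robot and the scene stay as the last step left them, time stands still between calls to the robot, and variables do not carry over. Pictures are saved under pics/ and viewed, and the job is handed in when it is done.

```bash
ls; mkdir -p pics
python3 - <<'E'
from bench import r, imaging
import cv2
for n in ("side","top"):
    im=imaging.snapshot(n); cv2.imwrite(f"pics/{n}0.png",im[:,:,::-1]); print(n,imaging.camera_info(n))
print(r.sense())
E
```

```text
pics
side {'camera_matrix': array([[570.79433934,   0.        , 331.46841668],
       [  0.        , 570.79433934, 244.13388384],
       [  0.        ,   0.        ,   1.        ]]), 'R': array([[-0.99860051, -0.05132099,  0.01277388],
       [-0.04615076,  0.72765228, -0.68439189],
       [ 0.02582873, -0.68402362, -0.72900245]]), 't': array([ 499.00768677,   72.73224545, 1729.25415108])}
top {'camera_matrix': array([[526.02474198,   0.        , 313.20307338],
       [  0.        , 526.02474198, 228.10207902],
       [  0.        ,   0.        ,   1.        ]]), 'R': array([[ 0.02740576, -0.99959608, -0.00752339],
       [-0.9936983 , -0.02642421, -0.1089286 ],
       [ 0.1086858 ,  0.01046125, -0.99402111]]), 't': array([  35.30227079,  504.17651727, 1408.21587049])}
{'time': 0.1, 'joint_pos': array([ 6.49508309e+01,  7.51010671e+00,  8.53225745e+01,  1.28725767e-03,
        8.72627672e+01, -4.89182111e+00]), 'qd': array([ 0.04564108, -0.04310918, -0.21405527, -0.05177887, -0.03066427,
       -0.03567613]), 'joint_efforts': array([ 7.09485048e-04, -5.70954323e+01, -5.01944232e+01, -2.44492203e-04,
        8.16216983e-03, -1.17648005e-04]), 'tool_pos': array([206.50832775, 562.81448831, 230.36083169]), 'tcp_rot': array([-1.79905009e+02, -9.42032577e-03,  1.59842582e+02]), 'ft_force': array([-0.66052703, -0.01238198, -0.07681394]), 'wrist_torque': array([ 0.02603696, -0.06807474,  0.00520809]), 'finger_gap': 85.3453731848727}
```

View pics/side0.png

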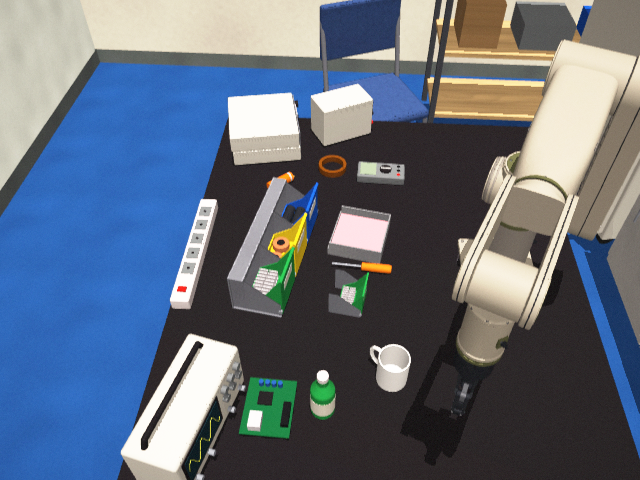

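View pics/top0.png

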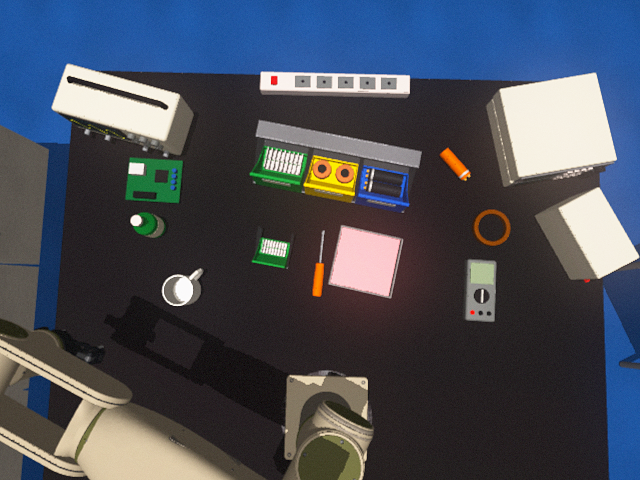

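The top view (up is +x, left is +y) shows:
- The rack spans (250–420, 122–210), with the bins from left to right green (280,162), yellow (332,174) and blue (385,185).
- The tray is at (366,260) and the screwdriver at (319,265).

Look-alikes:
- A small green bin stands alone at (272,248). The larger green bin in the rack is bin_green.
- An orange capacitor lies at (455,165). The dark grey ones inside the blue bin are cap_a and cap_b.

I'll confirm these in an enlarged crop.

Run:
```python
import cv2
im=cv2.imread("pics/top0.png")[110:305,240:480]
cv2.imwrite("pics/top0c.png",cv2.resize(im,None,fx=3,fy=3,interpolation=cv2.INTER_CUBIC))
im=cv2.imread("pics/side0.png")[160:320,220:400]
cv2.imwrite("pics/side0c.png",cv2.resize(im,None,fx=3.7,fy=3.7,interpolation=cv2.INTER_CUBIC))
```

```text
(no output)
```

View pics/top0c.png

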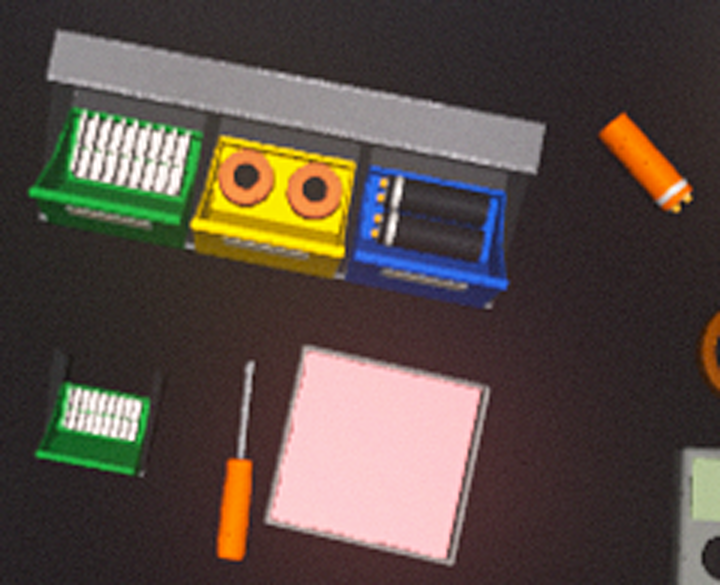

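View pics/side0c.png

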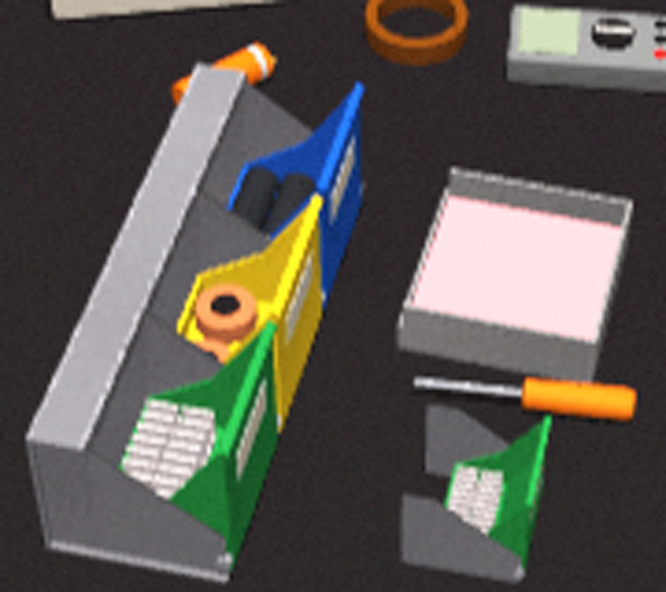

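The crop confirms the blue bin at the right end of the rack, holding two dark grey capacitors with pale bands. The tray is right in front of it. Next I'll measure the rack and tray poses.

Run:
```python
import cv2
a=cv2.imread("pics/top0.png")
cv2.imwrite("pics/z1.png",cv2.resize(a[145:220,345:435],None,fx=8,fy=8,interpolation=cv2.INTER_CUBIC))
cv2.imwrite("pics/z2.png",cv2.resize(a[218:303,322:412],None,fx=7,fy=7,interpolation=cv2.INTER_CUBIC))
b=cv2.imread("pics/side0.png")
cv2.imwrite("pics/z3.png",cv2.resize(b[170:260,260:330],None,fx=6.5,fy=6.5,interpolation=cv2.INTER_CUBIC))
```

```text
(no output)
```

View pics/z1.png

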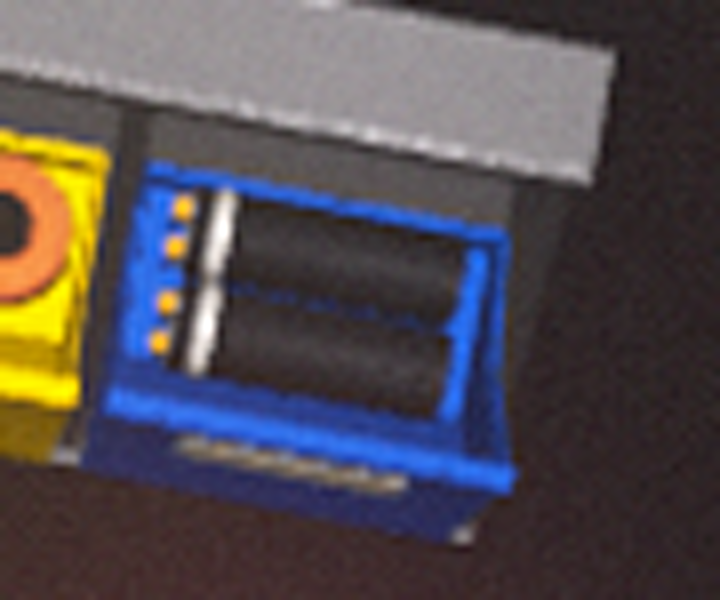

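View pics/z2.png

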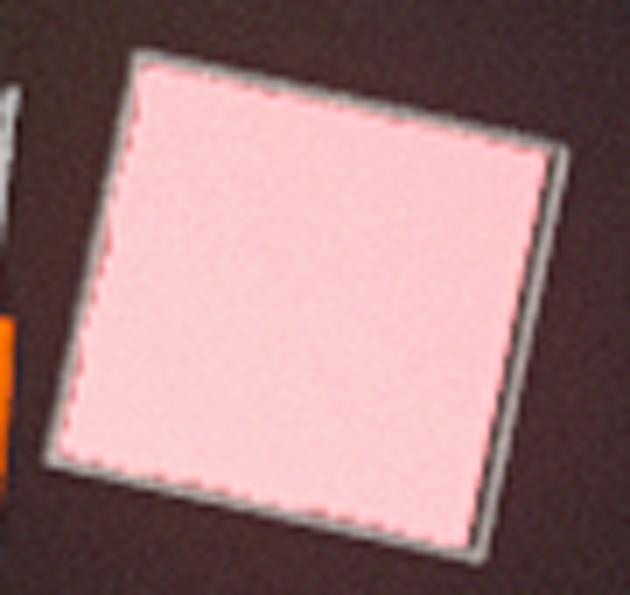

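View pics/z3.png

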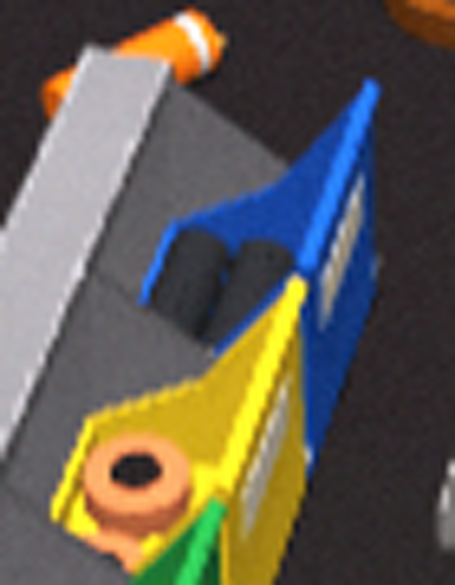

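```bash
cat > h.py <<'E'
import numpy as np, cv2
from bench import r, imaging
from scipy.optimize import least_squares
from scipy.spatial.transform import Rotation as Ro
C={n:imaging.camera_info(n) for n in("side","top")}
def proj(n,X):
    c=C[n]; p=np.atleast_2d(X)@c["R"].T+c["t"]; p=p@c["camera_matrix"].T; return p[:,:2]/p[:,2:]
def ray(n,px,z):
    c=C[n]; d=c["R"].T@np.linalg.inv(c["camera_matrix"])@np.array([px[0],px[1],1.]); o=-c["R"].T@c["t"]
    return o+d*(z-o[2])/d[2]
def fit(obs,x0):
    # obs: (cam, px, local)
    def w(p,l):
        a=np.radians(p[2]);l=np.array(l,float)
        return np.array([p[0]+np.cos(a)*l[0]-np.sin(a)*l[1],p[1]+np.sin(a)*l[0]+np.cos(a)*l[1],l[2]])
    f=lambda p:np.concatenate([proj(n,w(p,l))[0]-px for n,px,l in obs])
    s=least_squares(f,x0,loss="soft_l1"); return s.x,f(s.x).reshape(-1,2)
def z(px,k,o): return ((np.array(px)+.5)/k-.5)+np.array(o)
E
python3 - <<'E'
from h import *
t=lambda p:z(p,8,(345,145)); s=lambda p:z(p,6.5,(260,170)); q=lambda p:z(p,7,(322,218))
p,e=fit([("top",t((106,412)),(-5,65,145)),("top",t((514,492)),(-5,-65,145)),("top",t((110,385)),(-1,65,145)),("top",t((516,467)),(-1,-65,145)),
("side",s((372,80)),(-3,-65,145)),("side",s((302,274)),(-3,65,145))],[700,0,0]);print("pivot",p);print(e.round(1))
np.save("piv.npy",p)
p2,e=fit([("top",q((133,50)),(82.5,85,28)),("top",q((569,148)),(82.5,-85,28)),("top",q((44,464)),(-82.5,85,52)),("top",q((485,562)),(-82.5,-85,52))],[500,0,0]);print("tray",p2);print(e.round(1))
np.save("tray.npy",p2)
a=np.radians(p[2]);R=np.array([[np.cos(a),-np.sin(a)],[np.sin(a),np.cos(a)]])
print("tray in pivot frame",R.T@(p2[:2]-p[:2]))
X=ray("top",t((590,186)),131); print("roof front-right corner local",R.T@(X[:2]-p[:2]))
X=ray("top",t((466,540)),0); print("base local",R.T@(X[:2]-p[:2]))
for c in((320,275),(340,375)): X=ray("top",t(c),46);print("cap local",R.T@(X[:2]-p[:2]))
E
```

```text
pivot [ 570.82468296 -127.56334522   -9.9155876 ]
[[ 0.1 -1. ]
 [-0.1 -0.9]
 [-0.1  0.8]
 [-0.1  0.6]
 [ 0.1  0.5]
 [ 0.3 -1.2]]
tray [417.00887605 -94.19404697 -11.27403364]
[[ 0.5 -0.1]
 [-0.7 -0.3]
 [ 0.2  0. ]
 [-0.   0.4]]
tray in pivot frame [-157.264282      6.38420935]
roof front-right corner local [ 97.45194196 -73.72117913]
base local [ -0.58295025 -72.9844702 ]
cap local [71.21197954 -1.82228687]
cap local [ 38.67825006 -14.82679972]
```

The rack, tray and roof measurements agree: the pivot is at (571,−128) with yaw −9.9°, and the roof edge comes out at local x=97 as described. Next I'll write a helper that turns rack-frame targets into tool-frame rows.

```bash
cat >> h.py <<'E'
try: PV=np.load("piv.npy")
except Exception: PV=None
def RK(): return Ro.from_euler("z",PV[2],degrees=True)
def pose(x,y,z,t=0):
    p=RK().apply([x,y,z])+np.array([PV[0],PV[1],0])
    R=RK()*Ro.from_matrix(np.array([[-np.cos(np.radians(t)),0,np.sin(np.radians(t))],[0,1,0],[-np.sin(np.radians(t)),0,-np.cos(np.radians(t))]]))
    return p,R
def now():
    s=r.sense(); R=Ro.from_euler("xyz",s["tcp_rot"],degrees=True); return s,np.array(s["tool_pos"]),R
def row(x,y,z,t=0,base=None):
    s,p0,R0=now()
    p,R=pose(x,y,z,t); d=R0.inv().apply(p-p0)/10; a=(R0.inv()*R).as_rotvec(degrees=True)
    print((x,y,round(z,1),t),"->"," ".join(f"{v:.2f}" for v in d)," "," ".join(f"{v:.1f}" for v in a))
def st():
    s,p,R=now(); l=RK().inv().apply(p-np.array([PV[0],PV[1],0])); zt=RK().inv().apply(R.apply([0,0,1]))
    print("t",round(s["time"],2),"local",l.round(1),"tilt",np.degrees(np.arctan2(zt[0],-zt[2])).round(1),"F(rack)",RK().inv().apply(s["ft_force"]).round(1),"gap",round(s["finger_gap"],1),"q",s["joint_pos"].round(0))
def snap(name,cams=("top","side"),box=None):
    out=[]
    for n in cams:
        im=imaging.snapshot(n)[:,:,::-1]
        cv2.imwrite(f"pics/{name}_{n}_full.png",im)
        c=im[140:290,310:450] if n=="top" else im[150:290,240:420]
        k=400/c.shape[1] if len(cams)>1 else 780/c.shape[1]
        k=min(k,590/c.shape[0]); out.append(cv2.resize(c,None,fx=k,fy=k,interpolation=cv2.INTER_CUBIC))
    h=max(o.shape[0] for o in out); out=[cv2.copyMakeBorder(o,0,h-o.shape[0],0,0,cv2.BORDER_CONSTANT) for o in out]
    o=np.hstack(out); cv2.imwrite(f"pics/{name}.png",o[:600,:800])
E
python3 - <<'E'
from h import *
st(); row(18,0,230); row(18,0,200)
E
```

```text
t 0.1 local [-477.8  617.3  230.4] tilt -0.0 F(rack) [-0.6 -0.1 -0.1] gap 85.3 q [65.  8. 85.  0. 87. -5.]
(18, 0, 230, 0) -> -59.76 -51.93 0.11   -0.1 -0.0 -10.2
(18, 0, 200, 0) -> -59.76 -51.93 3.11   -0.1 -0.0 -10.2
```

```bash
python3 -m creep '-59.8 -51.9 0.1 0 0 -10.2 0;-59.8 -51.9 0.1 0 0 -10.2 0;-59.8 -51.9 0.1 0 0 -10.2 0;-59.8 -51.9 0.1 0 0 -10.2 0;-59.8 -51.9 0.1 0 0 -10.2 0;-59.8 -51.9 0.1 0 0 -10.2 0;-59.8 -51.9 0.1 0 0 -10.2 0;-59.8 -51.9 0.1 0 0 -10.2 0;-59.8 -51.9 0.1 0 0 -10.2 0;-59.8 -51.9 0.1 0 0 -10.2 0;-59.8 -51.9 0.1 0 0 -10.2 0;-59.8 -51.9 0.1 0 0 -10.2 0;-59.8 -51.9 0.1 0 0 -10.2 0;-59.8 -51.9 0.1 0 0 -10.2 0;-59.8 -51.9 0.1 0 0 -10.2 0;-59.8 -51.9 0.1 0 0 -10.2 0;-59.8 -51.9 0.1 0 0 -10.2 0;-59.8 -51.9 0.1 0 0 -10.2 0;-59.8 -51.9 0.1 0 0 -10.2 0;-59.8 -51.9 0.1 0 0 -10.2 0' 30
python3 - <<'E'
from h import *
st(); row(20,0,132);
E
```

```text
time: 2.1
tool_pos: [588.8, -129.2, 230.4]
tcp_rot: [-179.9, -0.0, 170.1]
ft_force: [1.2, -0.5, -0.0]
finger_gap: -0.0
t 2.1 local [ 18.    1.5 230.4] tilt -0.0 F(rack) [ 1.2 -0.2 -0. ] gap -0.0 q [-17.   8.  85.  -0.  87. -97.]
(20, 0, 132, 0) -> -0.21 -0.14 9.84   -0.1 -0.0 0.0
```

```bash
python3 -m creep '-0.2 -0.1 4 0 0 0 0;-0.2 -0.1 7 0 0 0 0;-0.2 -0.1 9 0 0 0 0;-0.2 -0.1 9.8 0 0 0 0;-0.2 -0.1 9.8 0 0 0 0;-0.2 -0.1 9.8 0 0 0 0'
python3 - <<'E'
from h import *
st(); snap("a")
for th in range(0,80,5):
    T=np.radians(th); s=110+9*min(th,70)/70
    row(round(-1*np.cos(T)-s*np.sin(T)+11,1),0,20-np.sin(T)+s*np.cos(T))
E
```

```text
time: 2.7
tool_pos: [591.3, -130.4, 134.0]
tcp_rot: [-179.9, 0.1, 170.2]
ft_force: [0.6, 0.2, 1.0]
finger_gap: 0.1
t 2.7 local [ 20.6   0.7 134. ] tilt 0.1 F(rack) [0.6 0.3 1. ] gap 0.1 q [-17.  12.  91.  -0.  77. -97.]
(np.float64(10.0), 0, np.float64(130.0), 0) -> 1.11 -0.04 0.44   -0.1 0.2 0.1
(np.float64(0.4), 0, np.float64(130.1), 0) -> 2.07 -0.04 0.43   -0.1 0.2 0.1
(np.float64(-9.3), 0, np.float64(129.4), 0) -> 3.04 -0.04 0.49   -0.1 0.2 0.1
(np.float64(-18.9), 0, np.float64(127.9), 0) -> 4.00 -0.03 0.65   -0.1 0.2 0.1
(np.float64(-28.4), 0, np.float64(125.4), 0) -> 4.95 -0.03 0.89   -0.1 0.2 0.1
(np.float64(-37.8), 0, np.float64(122.2), 0) -> 5.89 -0.03 1.21   -0.1 0.2 0.1
(np.float64(-46.8), 0, np.float64(118.1), 0) -> 6.80 -0.03 1.62   -0.1 0.2 0.1
(np.float64(-55.5), 0, np.float64(113.2), 0) -> 7.67 -0.03 2.10   -0.1 0.2 0.1
(np.float64(-63.8), 0, np.float64(107.6), 0) -> 8.50 -0.03 2.67   -0.1 0.2 0.1
(np.float64(-71.6), 0, np.float64(101.2), 0) -> 9.28 -0.02 3.30   -0.1 0.2 0.1
(np.float64(-78.8), 0, np.float64(94.1), 0) -> 10.00 -0.02 4.01   -0.1 0.2 0.1
(np.float64(-85.5), 0, np.float64(86.3), 0) -> 10.67 -0.02 4.78   -0.1 0.2 0.1
(np.float64(-91.4), 0, np.float64(78.0), 0) -> 11.27 -0.02 5.61   -0.1 0.2 0.1
(np.float64(-96.7), 0, np.float64(69.1), 0) -> 11.80 -0.02 6.50   -0.1 0.2 0.1
(np.float64(-101.2), 0, np.float64(59.8), 0) -> 12.25 -0.01 7.43   -0.1 0.2 0.1
(np.float64(-104.2), 0, np.float64(49.8), 0) -> 12.55 -0.01 8.43   -0.1 0.2 0.1
```

View pics/a.png

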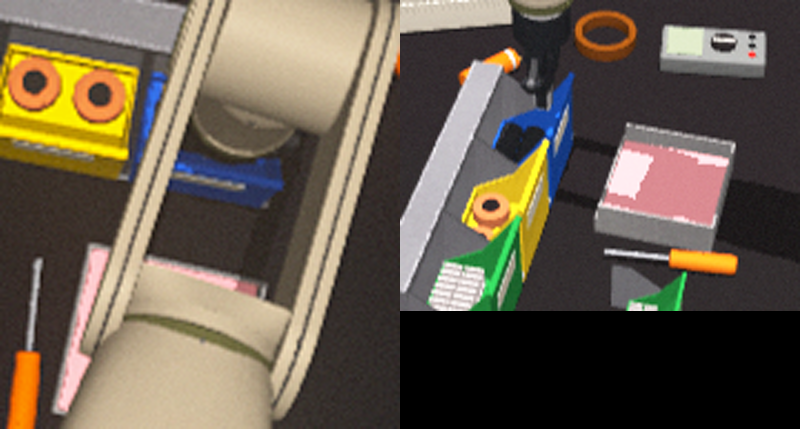

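The side view shows the shut fingers just inside the blue lip at about (540,90) in the composite. I'll swing the bin out along the arc.

```bash
python3 -m creep '0.6 0 0.3 0 0 0 0;1.1 0 0.4 0 0 0 0;1.5 0 0.4 0 0 0 0;2.0 0 0.4 0 0 0 0;2.5 0 0.45 0 0 0 0;3.0 0 0.5 0 0 0 0;3.5 0 0.6 0 0 0 0;4.0 0 0.65 0 0 0 0;4.5 0 0.75 0 0 0 0;4.95 0 0.9 0 0 0 0;5.4 0 1.05 0 0 0 0;5.9 0 1.2 0 0 0 0;6.35 0 1.4 0 0 0 0;6.8 0 1.6 0 0 0 0;7.2 0 1.85 0 0 0 0;7.65 0 2.1 0 0 0 0;8.1 0 2.4 0 0 0 0;8.5 0 2.65 0 0 0 0;8.5 0 2.65 0 0 0 0;8.5 0 2.65 0 0 0 0'
python3 - <<'E'
from h import *
st(); snap("b",("side",))
for th in range(40,80,5):
    T=np.radians(th); s=110+9*min(th,70)/70
    row(round(-1*np.cos(T)-s*np.sin(T)+11,1),0,20-np.sin(T)+s*np.cos(T))
E
```

```text
time: 4.8
tool_pos: [507.7, -116.2, 107.6]
tcp_rot: [-179.9, 0.1, 170.1]
ft_force: [0.6, 2.0, 0.8]
finger_gap: 0.1
t 4.8 local [-64.1   0.3 107.6] tilt 0.1 F(rack) [0.3 2.1 0.8] gap 0.1 q [-18.   1. 106.  -0.  74. -99.]
(np.float64(-63.8), 0, np.float64(107.6), 0) -> -0.01 -0.03 0.02   -0.1 0.2 0.1
(np.float64(-71.6), 0, np.float64(101.2), 0) -> 0.78 -0.03 0.66   -0.1 0.2 0.1
(np.float64(-78.8), 0, np.float64(94.1), 0) -> 1.50 -0.02 1.37   -0.1 0.2 0.1
(np.float64(-85.5), 0, np.float64(86.3), 0) -> 2.17 -0.02 2.14   -0.1 0.2 0.1
(np.float64(-91.4), 0, np.float64(78.0), 0) -> 2.76 -0.02 2.97   -0.1 0.2 0.1
(np.float64(-96.7), 0, np.float64(69.1), 0) -> 3.29 -0.02 3.86   -0.1 0.2 0.1
(np.float64(-101.2), 0, np.float64(59.8), 0) -> 3.75 -0.02 4.79   -0.1 0.2 0.1
(np.float64(-104.2), 0, np.float64(49.8), 0) -> 4.05 -0.01 5.78   -0.1 0.2 0.1
```

View pics/b.png

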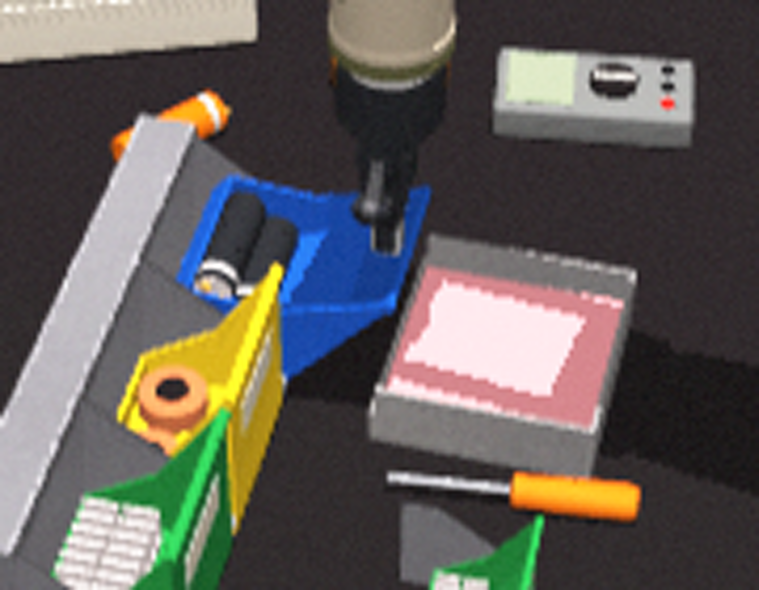

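The bin is out about 40° with the finger near its lip at (390,240), and both capacitors are still on the floor at (230–270, 250). I'll continue more slowly to the stop.

```bash
python3 -m creep '0.4 0 0.3 0 0 0 0;0.8 0 0.65 0 0 0 0;1.15 0 1.0 0 0 0 0;1.5 0 1.35 0 0 0 0;1.85 0 1.75 0 0 0 0;2.15 0 2.15 0 0 0 0;2.45 0 2.55 0 0 0 0;2.75 0 2.95 0 0 0 0;2.9 0 3.2 0 0 0 0;3.05 0 3.4 0 0 0 0;3.15 0 3.6 0 0 0 0;3.3 0 3.85 0 0 0 0;3.4 0 4.05 0 0 0 0;3.5 0 4.3 0 0 0 0;3.65 0 4.55 0 0 0 0;3.75 0 4.8 0 0 0 0;3.85 0 5.0 0 0 0 0;3.9 0 5.2 0 0 0 0;4.0 0 5.4 0 0 0 0;4.0 0 5.4 0 0 0 0'
python3 - <<'E'
from h import *
st(); snap("c",("side",))
E
```

```text
time: 6.85
tool_pos: [468.4, -109.5, 53.3]
tcp_rot: [-179.9, 0.1, 170.1]
ft_force: [0.4, 0.5, 0.5]
finger_gap: -0.2
t 6.85 local [-104.     0.2   53.3] tilt 0.1 F(rack) [0.3 0.6 0.5] gap -0.2 q [-19.  -2. 114.  -0.  67. -99.]
```

View pics/c.png

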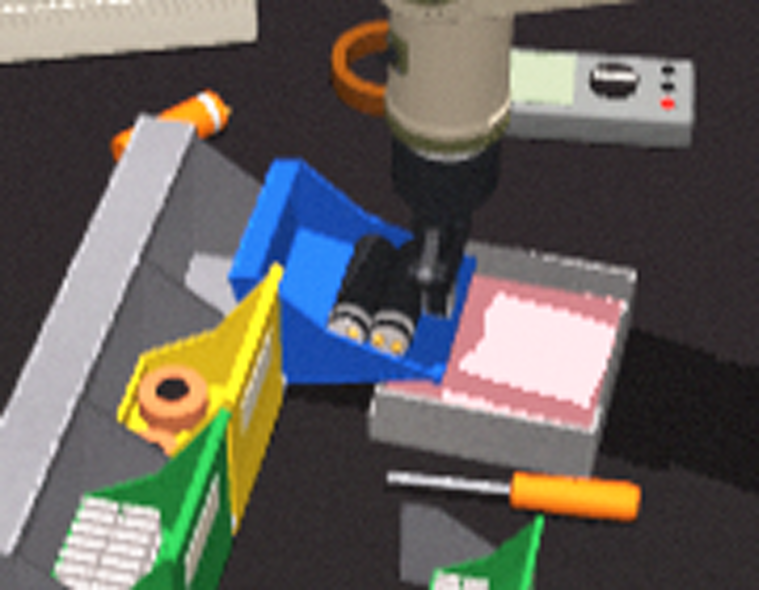

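Run:
```python
from h import *
k=780/180
def L(x,y,z): 
    q=proj("side",pose(x,y,z)[0])[0]; return ((q-[240,150])*k).round(0)
for th in (65,70,75):
    T=np.radians(th); print(th,[L(-3*np.cos(T)-125*np.sin(T),y,20-3*np.sin(T)+125*np.cos(T)) for y in(65,-65)])
row(-104,0,150); row(-6,0,150,20); row(-6,0,60,20); row(-6,0,54,20)
```

```text
65 [array([445., 367.]), array([482., 242.])]
70 [array([450., 378.]), array([487., 253.])]
75 [array([454., 389.]), array([490., 264.])]
(-104, 0, 150, 0) -> -0.01 -0.03 -9.65   -0.1 0.1 0.1
(-6, 0, 150, 20) -> -9.81 -0.04 -9.63   -0.1 -19.9 0.1
(-6, 0, 60, 20) -> -9.79 -0.03 -0.63   -0.1 -19.9 0.1
(-6, 0, 54, 20) -> -9.79 -0.03 -0.03   -0.1 -19.9 0.1
```

```bash
python3 -m creep '0 0 -5 0 0 0 0;0 0 -9.6 0 0 0 0;0 0 -9.6 0 0 0 3;-4 0 -9.6 0 -8 0 6;-8 0 -9.6 0 -16 0 6;-9.8 0 -9.6 0 -20 0 6;-9.8 0 -9.6 0 -20 0 6;-9.8 0 -9.6 0 -20 0 6;-9.8 0 -9.6 0 -20 0 6'
python3 - <<'E'
from h import *
st(); snap("d",("side",))
im=cv2.imread("pics/d_side_full.png")[180:250,280:370]
for th,c in ((70,(0,255,255)),(75,(0,0,255))):
    T=np.radians(th)
im=cv2.resize(im,None,fx=8,fy=8,interpolation=cv2.INTER_CUBIC)
for th,c in ((70,(0,255,255)),(75,(0,0,255))):
    T=np.radians(th)
    for y in (65,-65):
      for x0 in (-1,-5):
        q=proj("side",pose(x0*np.cos(T)-125*np.sin(T),y,20+x0*np.sin(T)+125*np.cos(T))[0])[0]
        q=(q-[280,180]+.5)*8-.5; cv2.circle(im,tuple(int(v) for v in q),3,c,-1)
cv2.imwrite("pics/dz.png",im)
row(-6,0,60,20); row(-6,0,54,20)
E
```

```text
time: 7.8
tool_pos: [564.5, -126.0, 149.8]
tcp_rot: [-179.9, 20.0, 170.2]
ft_force: [-1.1, -0.5, 0.0]
finger_gap: 59.9
t 7.8 local [ -6.5   0.4 149.8] tilt 20.0 F(rack) [-1.  -0.6  0. ] gap 59.9 q [ -20.  -12.  115.    4.   57. -101.]
(-6, 0, 60, 20) -> 3.06 -0.03 8.45   -0.1 0.1 0.1
(-6, 0, 54, 20) -> 3.26 -0.03 9.02   -0.1 0.1 0.1
```

View pics/dz.png

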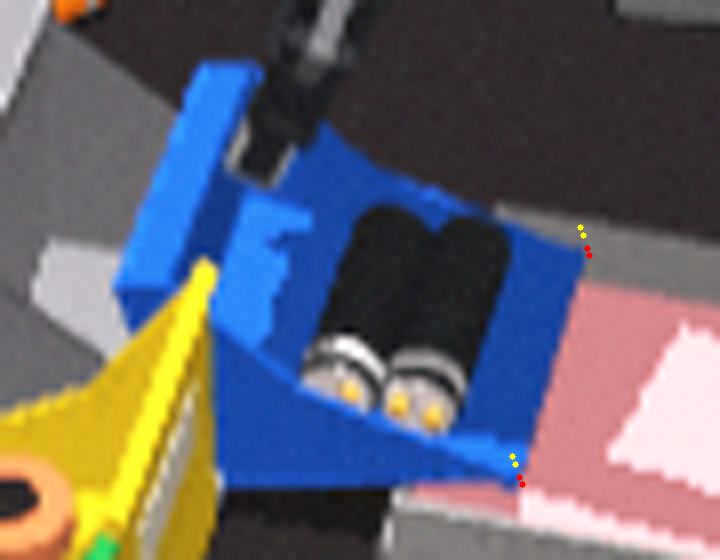

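View pics/d.png

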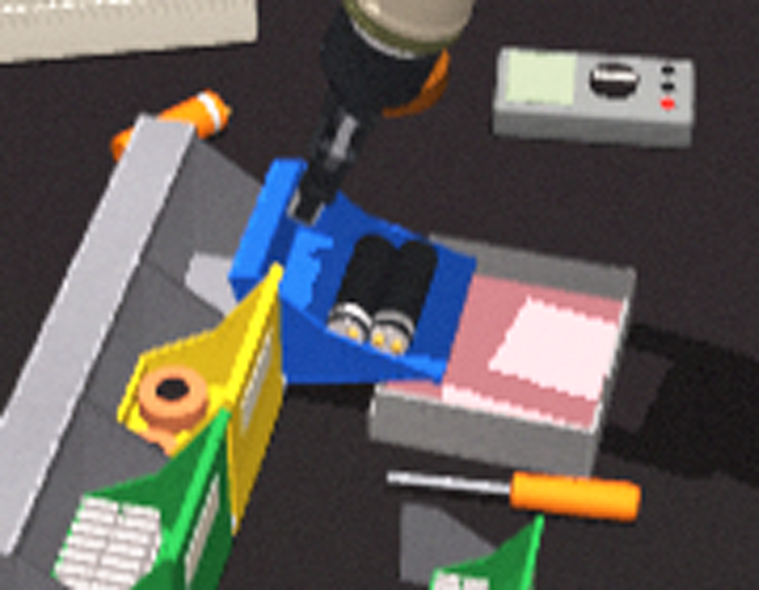

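The predicted lip corners for 75° (red dots) sit on the lip, so the bin is at its stop. Both capacitors lie in the valley at about (345,300) and (430,320) in the zoomed crop. I'll work out their positions, then lower the fingers behind them.

```bash
python3 - <<'E'
from h import *
for nm,p in (("rear L",(345,385)),("front L",(420,395)),("rear R top",(385,225)),("front R top",(475,235))):
    for zz in (56,):
        X=ray("side",z(p,8,(280,180)),zz); print(nm,zz,RK().inv().apply(X-np.array([PV[0],PV[1],0])).round(0))
E
python3 -m creep '1 0 3 0 0 0 6;2.2 0 6 0 0 0 6;3 0 8.2 0 0 0 6;3.2 0 8.8 0 0 0 6;3.25 0 9.0 0 0 0 6;3.25 0 9.0 0 0 0 6;3.25 0 9.0 0 0 0 6'
python3 - <<'E'
from h import *
st(); snap("e",("side",))
for x,zz in((-20,52),(-30,50),(-45,47),(-55,46),(-65,46),(-80,49),(-95,53),(-105,56),(-115,59)): row(x,0,zz,20)
E
```

```text
rear L 56 [-46.  37.  56.]
front L 56 [-75.  35.  56.]
rear R top 56 [-41. -54.  56.]
front R top 56 [-77. -57.  56.]
time: 8.55
tool_pos: [566.4, -126.8, 56.2]
tcp_rot: [-179.9, 20.2, 170.2]
ft_force: [-0.1, 0.0, 0.8]
finger_gap: 59.6
t 8.55 local [-4.5  0.  56.2] tilt 20.2 F(rack) [-0.1 -0.   0.8] gap 59.6 q [ -20.   -4.  119.    5.   45. -103.]
(-20, 0, 52, 20) -> 1.59 -0.00 -0.14   -0.1 0.2 0.1
(-30, 0, 50, 20) -> 2.60 0.00 -0.30   -0.1 0.2 0.1
(-45, 0, 47, 20) -> 4.11 0.00 -0.54   -0.1 0.2 0.1
(-55, 0, 46, 20) -> 5.08 0.01 -0.79   -0.1 0.2 0.1
(-65, 0, 46, 20) -> 6.02 0.01 -1.13   -0.1 0.2 0.1
(-80, 0, 49, 20) -> 7.33 0.01 -1.93   -0.1 0.2 0.1
(-95, 0, 53, 20) -> 8.60 0.01 -2.83   -0.1 0.2 0.1
(-105, 0, 56, 20) -> 9.43 0.01 -3.45   -0.1 0.2 0.1
(-115, 0, 59, 20) -> 10.27 0.01 -4.08   -0.1 0.2 0.1
```

View pics/e.png

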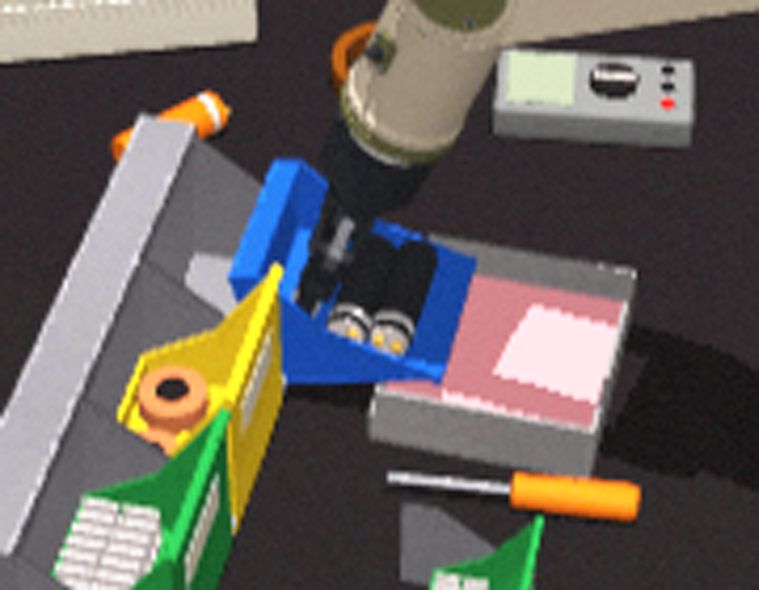

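The fingers are behind the rear capacitor, and the capacitors' mid-length is at y≈−10, so I'll shift the fingers 8 mm and rake slowly.

```bash
python3 -m creep '0.3 -0.4 -0.05 0 0 0 6;0.7 -0.8 -0.05 0 0 0 6;1.0 -0.8 -0.1 0 0 0 6;1.3 -0.8 -0.1 0 0 0 6;1.6 -0.8 -0.15 0 0 0 6;1.9 -0.8 -0.2 0 0 0 6;2.2 -0.8 -0.25 0 0 0 6;2.5 -0.8 -0.3 0 0 0 6;2.8 -0.8 -0.35 0 0 0 6;3.1 -0.8 -0.4 0 0 0 6;3.3 -0.8 -0.4 0 0 0 6;3.5 -0.8 -0.45 0 0 0 6;3.7 -0.8 -0.5 0 0 0 6;3.9 -0.8 -0.5 0 0 0 6;4.1 -0.8 -0.55 0 0 0 6;4.1 -0.8 -0.55 0 0 0 6'
python3 - <<'E'
from h import *
st(); snap("f",("side",))
for x,zz in((-45,47),(-55,46),(-65,46),(-80,49),(-95,53),(-105,56),(-115,59)): row(x,-8,zz,20)
E
```

```text
time: 10.2
tool_pos: [527.2, -128.6, 49.4]
tcp_rot: [-179.8, 20.5, 170.2]
ft_force: [5.4, -0.4, 5.7]
finger_gap: 60.5
t 10.2 local [-42.8  -8.5  49.4] tilt 20.5 F(rack) [5.3 0.6 5.7] gap 60.5 q [ -22.  -10.  125.    6.   45. -105.]
(-45, -8, 47, 20) -> 0.29 0.05 0.15   -0.2 0.5 0.1
(-55, -8, 46, 20) -> 1.26 0.05 -0.11   -0.2 0.5 0.1
(-65, -8, 46, 20) -> 2.20 0.06 -0.46   -0.2 0.5 0.1
(-80, -8, 49, 20) -> 3.50 0.06 -1.26   -0.2 0.5 0.1
(-95, -8, 53, 20) -> 4.76 0.06 -2.16   -0.2 0.5 0.1
(-105, -8, 56, 20) -> 5.60 0.06 -2.80   -0.2 0.5 0.1
(-115, -8, 59, 20) -> 6.43 0.06 -3.43   -0.2 0.5 0.1
```

View pics/f.png

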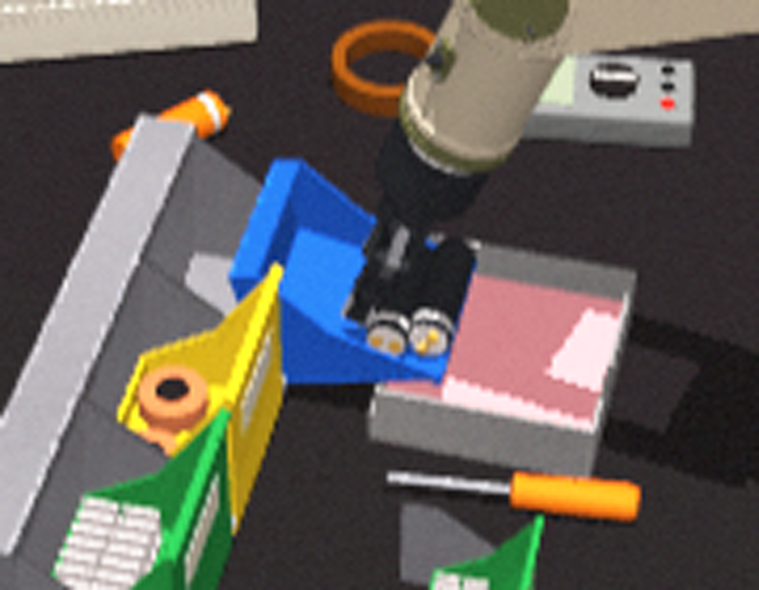

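Both capacitors are moving squarely, and the front one is close to the lip at (445,300). Next I'll nudge the front one over, at 2 mm per row.

```bash
python3 -m creep '0.2 0 0.05 0 0 0 6;0.4 0 0.05 0 0 0 6;0.6 0 0 0 0 0 6;0.8 0 0 0 0 0 6;1.0 0 -0.05 0 0 0 6;1.2 0 -0.1 0 0 0 6;1.4 0 -0.2 0 0 0 6;1.6 0 -0.25 0 0 0 6;1.8 0 -0.35 0 0 0 6;1.95 0 -0.4 0 0 0 6;2.1 0 -0.45 0 0 0 6;2.25 0 -0.5 0 0 0 6;2.4 0 -0.6 0 0 0 6;2.4 0 -0.6 0 0 0 6;2.4 0 -0.6 0 0 0 6'
python3 - <<'E'
from h import *
st(); snap("g",("side",))
for x,zz in((-65,46),(-80,49),(-95,53),(-105,56),(-115,59)): row(x,-8,zz,20)
E
```

```text
time: 11.75
tool_pos: [504.0, -124.8, 47.8]
tcp_rot: [-179.8, 20.7, 170.2]
ft_force: [3.8, -0.1, 5.5]
finger_gap: 60.0
t 11.75 local [-66.3  -8.8  47.8] tilt 20.7 F(rack) [3.7 0.5 5.5] gap 60.0 q [ -23.  -14.  129.    6.   45. -106.]
(-65, -8, 46, 20) -> -0.05 0.08 0.21   -0.2 0.7 0.1
(-80, -8, 49, 20) -> 1.25 0.08 -0.60   -0.2 0.7 0.1
(-95, -8, 53, 20) -> 2.51 0.08 -1.50   -0.2 0.7 0.1
(-105, -8, 56, 20) -> 3.34 0.08 -2.13   -0.2 0.7 0.1
(-115, -8, 59, 20) -> 4.17 0.08 -2.77   -0.2 0.7 0.1
```

View pics/g.png

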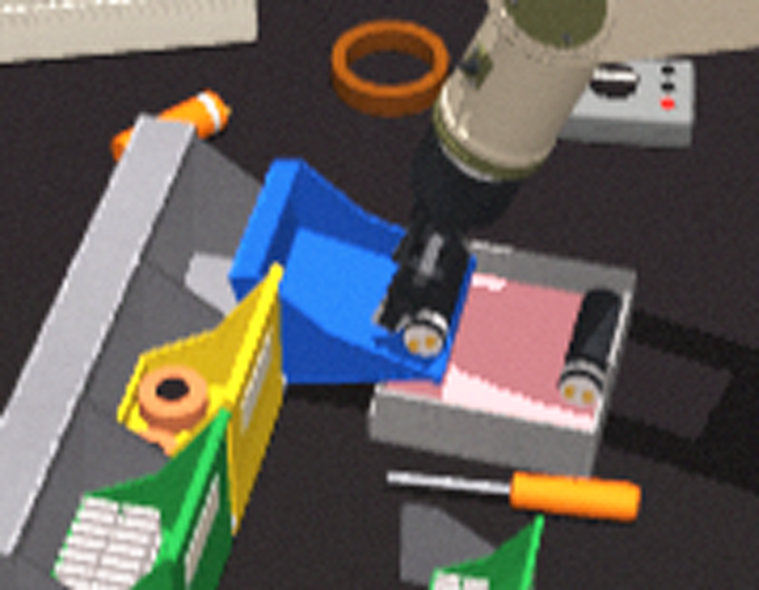

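The first capacitor is in the tray by its front wall at (590,350). The second is next.

```bash
python3 -m creep '0.2 0 -0.05 0 0 0 6;0.4 0 -0.15 0 0 0 6;0.6 0 -0.25 0 0 0 6;0.8 0 -0.35 0 0 0 6;1.0 0 -0.5 0 0 0 6;1.2 0 -0.6 0 0 0 6;1.4 0 -0.75 0 0 0 6;1.6 0 -0.9 0 0 0 6;1.8 0 -1.05 0 0 0 6;1.95 0 -1.15 0 0 0 6;2.1 0 -1.25 0 0 0 6;2.25 0 -1.35 0 0 0 6;2.4 0 -1.45 0 0 0 6;2.55 0 -1.55 0 0 0 6;2.7 0 -1.65 0 0 0 6;2.7 0 -1.65 0 0 0 6;2.7 0 -1.65 0 0 0 6'
python3 - <<'E'
from h import *
st(); snap("h1",("side",))
for x,zz in((-105,56),(-115,59)): row(x,-8,zz,20)
E
```

```text
time: 13.5
tool_pos: [473.5, -119.5, 53.8]
tcp_rot: [-179.8, 20.7, 170.2]
ft_force: [-0.2, 0.2, 0.0]
finger_gap: 60.0
t 13.5 local [-97.2  -8.9  53.8] tilt 20.7 F(rack) [-0.2  0.2  0. ] gap 60.0 q [ -24.  -21.  133.    6.   48. -107.]
(-105, -8, 56, 20) -> 0.65 0.08 -0.48   -0.2 0.7 0.1
(-115, -8, 59, 20) -> 1.48 0.08 -1.12   -0.2 0.7 0.1
```

View pics/h1.png

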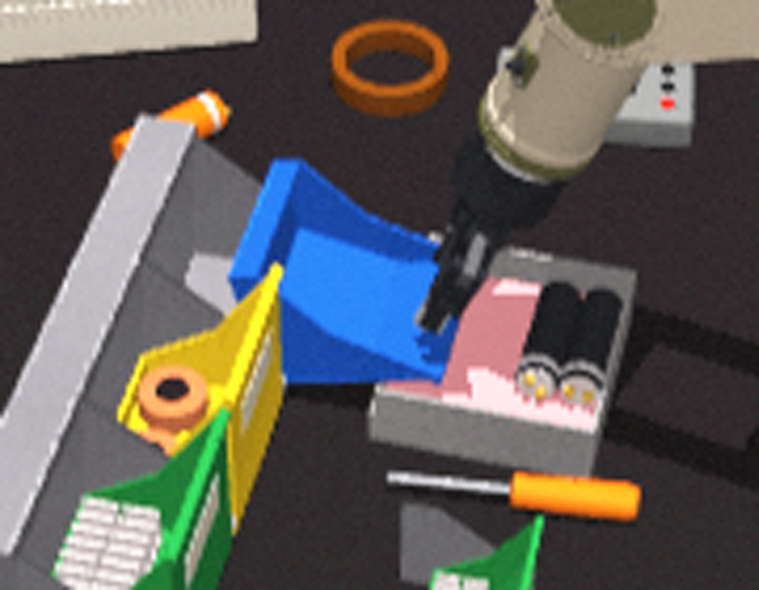

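Both capacitors lie side by side on the foam by the front wall at (560,345), and the bin is empty. To close it, I'll push from inside on the upright floor until it's near balance. Then I'll withdraw and press the panel home from outside.

Run:
```python
from h import *
row(-97,-5,150,20);row(-4,0,150,20); row(-4,0,78,20)
```

```text
(-97, -5, 150, 20) -> -3.42 0.35 -8.99   -0.2 0.7 0.1
(-4, 0, 150, 20) -> -12.12 0.84 -5.71   -0.2 0.7 0.1
(-4, 0, 78, 20) -> -9.58 0.87 1.02   -0.2 0.7 0.1
```

```bash
python3 -m creep '-1.7 0.2 -4.5 0 0.7 0 6;-3.4 0.4 -9.0 0 0.7 0 6;-4 0.4 -8.9 0 0.7 0 6;-8 0.6 -7.4 0 0.7 0 6;-12.1 0.8 -5.7 0 0.7 0 6;-12.1 0.8 -5.7 0 0.7 0 6;-12.1 0.8 -5.7 0 0.7 0 6;-11 0.8 -2.5 0 0.7 0 6;-10 0.8 0 0 0.7 0 6;-9.6 0.9 1.0 0 0.7 0 6;-9.6 0.9 1.0 0 0.7 0 6;-9.6 0.9 1.0 0 0.7 0 6'
python3 - <<'E'
from h import *
st(); snap("i",("side",))
p=np.array([22,60.])
for th in range(75,24,-5):
    T=np.radians(75-th); q=np.array([p[0]*np.cos(T)+p[1]*np.sin(T),-p[0]*np.sin(T)+p[1]*np.cos(T)])
    print(th,end=" "); row(round(q[0]-10.3+1,1),0,round(q[1]+20-3.8,1),20)
E
```

```text
time: 14.75
tool_pos: [567.6, -126.8, 80.0]
tcp_rot: [-179.8, 20.1, 170.2]
ft_force: [0.1, 0.1, 0.2]
finger_gap: 60.0
t 14.75 local [-3.3  0.2 80. ] tilt 20.1 F(rack) [0.1 0.1 0.2] gap 60.0 q [ -20.   -6.  118.    4.   48. -102.]
75 (np.float64(12.7), 0, np.float64(76.2), 20) -> -1.29 -0.01 0.95   -0.2 0.2 0.1
70 (np.float64(17.8), 0, np.float64(74.1), 20) -> -1.70 -0.00 1.33   -0.2 0.2 0.1
65 (np.float64(22.8), 0, np.float64(71.5), 20) -> -2.08 -0.00 1.74   -0.2 0.2 0.1
60 (np.float64(27.5), 0, np.float64(68.5), 20) -> -2.42 -0.00 2.19   -0.2 0.2 0.1
55 (np.float64(31.9), 0, np.float64(65.1), 20) -> -2.71 -0.00 2.66   -0.2 0.2 0.1
50 (np.float64(36.0), 0, np.float64(61.3), 20) -> -2.96 -0.00 3.15   -0.2 0.2 0.1
45 (np.float64(39.8), 0, np.float64(57.2), 20) -> -3.18 0.00 3.67   -0.2 0.2 0.1
40 (np.float64(43.1), 0, np.float64(52.7), 20) -> -3.33 0.00 4.21   -0.2 0.2 0.1
35 (np.float64(46.1), 0, np.float64(48.0), 20) -> -3.45 0.00 4.75   -0.2 0.2 0.1
30 (np.float64(48.7), 0, np.float64(43.1), 20) -> -3.53 0.01 5.30   -0.2 0.2 0.1
25 (np.float64(50.8), 0, np.float64(37.9), 20) -> -3.55 0.01 5.86   -0.2 0.2 0.1
```

View pics/i.png

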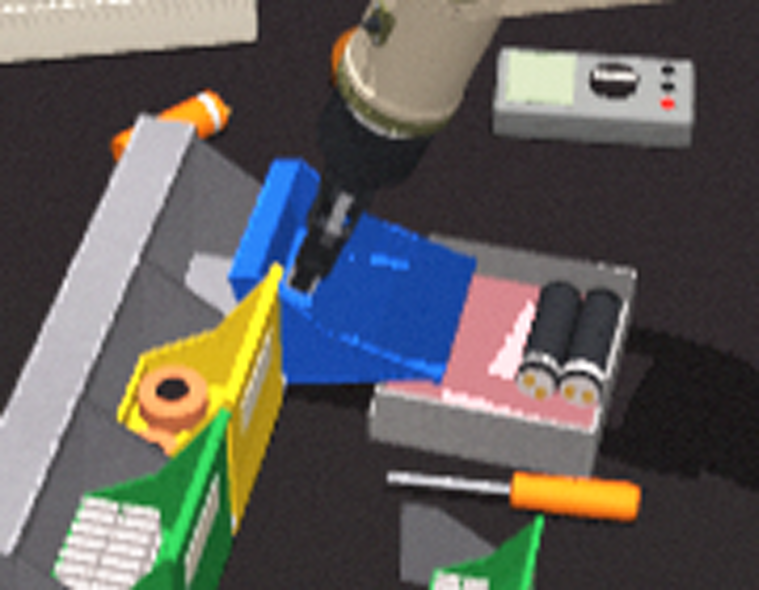

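Entry is clear. I'll push the bin back to about 42°.

```bash
python3 -m creep '-0.6 0 0.5 0 0 0 6;-1.0 0 0.8 0 0 0 6;-1.3 0 0.95 0 0 0 6;-1.5 0 1.15 0 0 0 6;-1.7 0 1.35 0 0 0 6;-1.9 0 1.55 0 0 0 6;-2.1 0 1.75 0 0 0 6;-2.25 0 1.95 0 0 0 6;-2.4 0 2.2 0 0 0 6;-2.55 0 2.4 0 0 0 6;-2.7 0 2.65 0 0 0 6;-2.85 0 2.9 0 0 0 6;-2.95 0 3.15 0 0 0 6;-3.05 0 3.4 0 0 0 6;-3.15 0 3.6 0 0 0 6;-3.2 0 3.8 0 0 0 6;-3.25 0 4.0 0 0 0 6;-3.3 0 4.1 0 0 0 6;-3.3 0 4.1 0 0 0 6'
python3 - <<'E'
from h import *
st(); snap("j",("side",))
x=r.sense(); row(42,0,160,20)
E
```

```text
time: 16.7
tool_pos: [612.4, -134.8, 53.2]
tcp_rot: [-179.7, 20.1, 170.2]
ft_force: [-0.3, 0.2, 0.9]
finger_gap: 59.9
t 16.7 local [42.2 -0.  53.2] tilt 20.1 F(rack) [-0.3  0.1  0.9] gap 59.9 q [ -19.    4.  111.    4.   45. -101.]
(42, 0, 160, 20) -> -3.66 -0.05 -10.03   -0.2 0.1 0.1
```

View pics/j.png

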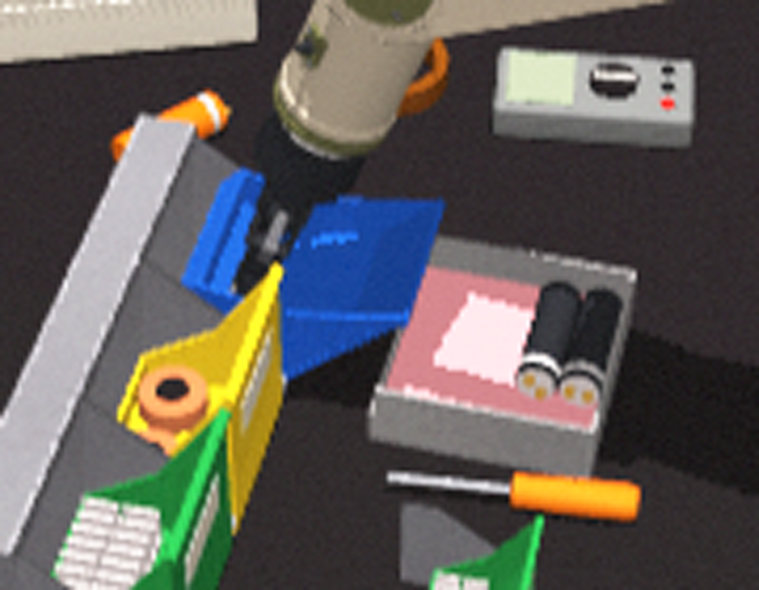

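```bash
python3 -m creep '0 0 0.3 0 0 0 6;0 0 0.6 0 0 0 6;0 0 0.7 0 0 0 6;0 0 0.7 0 0 0 6;0 0 0.5 0 0 0 6;-0.2 0 -0.5 0 0 0 6;-1.4 0 -3.8 0 0 0 6;-2.8 0 -7.6 0 0 0 6;-3.7 0 -10 0 0 0 6;-3.7 0 -10 0 0 0 4;-3.7 0 -10 0 0 0 0;-3.7 0 -10 0 0 0 0'
python3 - <<'E'
from h import *
st(); snap("k",("side",))
E
```

```text
time: 17.95
tool_pos: [611.8, -134.1, 158.6]
tcp_rot: [-179.8, 20.0, 170.2]
ft_force: [-0.5, 0.4, 0.4]
finger_gap: 16.6
t 17.95 local [ 41.5   0.6 158.6] tilt 20.0 F(rack) [-0.5  0.3  0.4] gap 16.6 q [ -19.   -4.  107.    3.   57. -100.]
```

View pics/k.png

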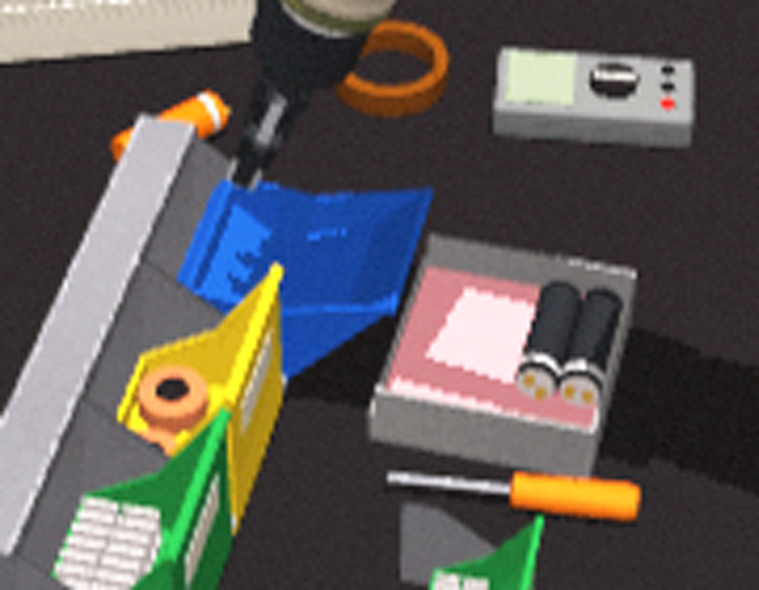

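The bin rests near balance at about 40°. I'll go over the lip, come down in front of the panel and press it home.

Run:
```python
from h import *
row(41,0,200,10);row(-130,0,200,0); row(-130,0,100,0)
```

```text
(41, 0, 200, 10) -> -1.40 -0.08 -3.95   -0.2 10.0 0.1
(-130, 0, 200, 0) -> 14.67 -0.07 -9.79   -0.2 20.0 0.1
(-130, 0, 100, 0) -> 18.09 -0.03 -0.39   -0.2 20.0 0.1
```

```bash
python3 -m creep '-1.4 0 -4 0 8 0 0;-1.4 0 -4 0 10 0 0;4 0 -6 0 16 0 0;9 0 -8 0 20 0 0;14.7 -0.1 -9.8 0 20 0 0;14.7 -0.1 -9.8 0 20 0 0;14.7 -0.1 -9.8 0 20 0 0;16 0 -6 0 20 0 0;17.5 0 -2 0 20 0 0;18.1 0 -0.4 0 20 0 0;18.1 0 -0.4 0 20 0 0;18.1 0 -0.4 0 20 0 0'
python3 - <<'E'
from h import *
st(); snap("l",("side",))
for x,zz in((-95,100),(-60,108),(-30,115),(-18,118),(-16,118),(-14,118)): row(x,0,zz,0)
E
```

```text
time: 19.2
tool_pos: [442.8, -104.9, 99.9]
tcp_rot: [-179.8, -0.1, 170.1]
ft_force: [0.7, -0.1, 0.3]
finger_gap: -0.2
t 19.2 local [-130.     0.3   99.9] tilt -0.1 F(rack) [0.8 0.  0.3] gap -0.2 q [ -20.   -9.  116.   -0.   73. -100.]
(-95, 0, 100, 0) -> -3.42 -0.02 0.10   -0.2 0.0 0.0
(-60, 0, 108, 0) -> -6.92 -0.02 -0.70   -0.2 0.0 0.0
(-30, 0, 115, 0) -> -9.92 -0.03 -1.40   -0.2 0.0 0.0
(-18, 0, 118, 0) -> -11.12 -0.03 -1.69   -0.2 0.0 0.0
(-16, 0, 118, 0) -> -11.32 -0.03 -1.69   -0.2 0.0 0.0
(-14, 0, 118, 0) -> -11.52 -0.03 -1.69   -0.2 0.0 0.0
```

View pics/l.png

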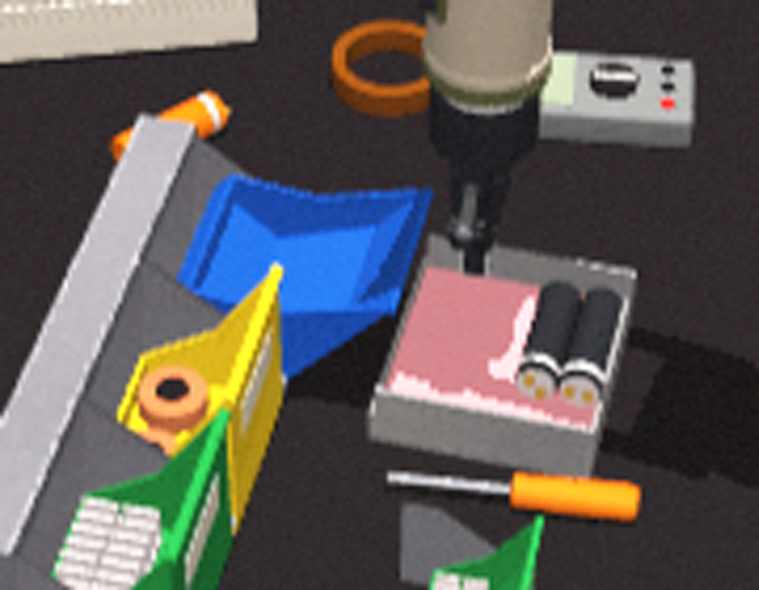

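```bash
python3 -m creep '-1.5 0 0 0 0 0 0;-2.8 0 0 0 0 0 0;-3.4 0 0 0 0 0 0;-4.1 0 -0.1 0 0 0 0;-4.8 0 -0.2 0 0 0 0;-5.5 0 -0.4 0 0 0 0;-6.2 0 -0.55 0 0 0 0;-6.9 0 -0.7 0 0 0 0;-7.6 0 -0.9 0 0 0 0;-8.3 0 -1.1 0 0 0 0;-9.0 0 -1.3 0 0 0 0;-9.6 0 -1.4 0 0 0 0;-10.1 0 -1.5 0 0 0 0;-10.5 0 -1.6 0 0 0 0;-10.8 0 -1.7 0 0 0 0;-11.0 0 -1.7 0 0 0 0;-11.15 0 -1.7 0 0 0 0;-11.25 0 -1.7 0 0 0 0;-11.25 0 -1.7 0 0 0 0'
python3 - <<'E'
from h import *
st(); snap("m",("side",)); row(-14,0,118,0); row(-12,0,118,0)
E
```

```text
time: 21.15
tool_pos: [553.7, -124.3, 117.9]
tcp_rot: [-179.8, -0.1, 170.1]
ft_force: [-4.7, 0.2, 2.6]
finger_gap: -0.2
t 21.15 local [-17.4   0.3 117.9] tilt -0.1 F(rack) [-4.7 -0.6  2.6] gap -0.2 q [-18.   7.  98.  -0.  75. -98.]
(-14, 0, 118, 0) -> -0.35 -0.03 -0.01   -0.2 -0.1 0.0
(-12, 0, 118, 0) -> -0.55 -0.03 -0.01   -0.2 -0.1 0.0
```

View pics/m.png

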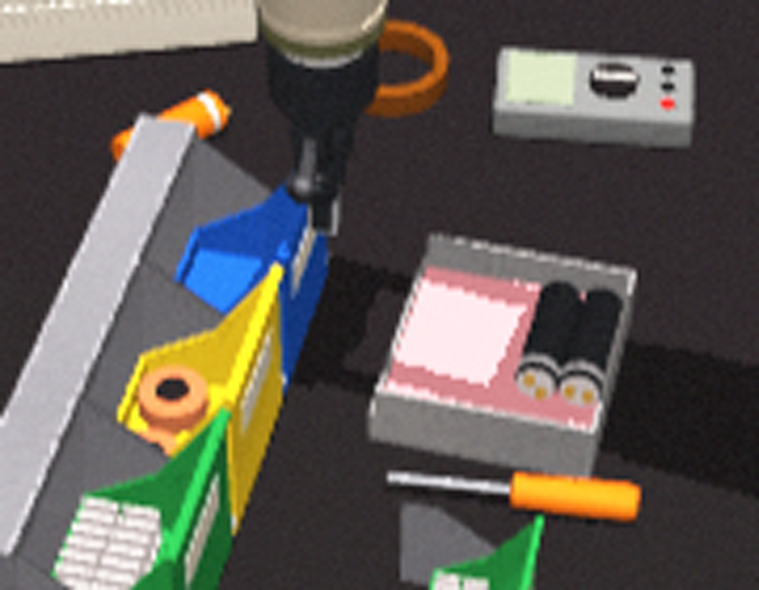

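```bash
python3 -m creep '-0.1 0 0 0 0 0 0;-0.2 0 0 0 0 0 0;-0.2 0 0 0 0 0 0;-0.2 0 0 0 0 0 0;-0.2 0 0 0 0 0 0'
python3 - <<'E'
from h import *
st()
E
python3 -m creep '0.5 0 0 0 0 0 0;2 0 0 0 0 0 0;4 0 -1 0 0 0 0;6 0 -5 0 0 0 0;6 0 -10 0 0 0 0;6 0 -13 0 0 0 0;6 0 -13 0 0 0 0;6 0 -13 0 0 0 0'
python3 - <<'E'
from h import *
st(); snap("n",("side",))
R,p=now()[2],now()[1]; print(R.inv().apply(np.array([420,250,300])-p)/10)
E
```

```text
time: 21.7
tool_pos: [553.8, -124.3, 117.8]
tcp_rot: [-179.8, -0.3, 170.1]
ft_force: [-13.0, 1.8, 9.1]
finger_gap: -0.0
t 21.7 local [-17.3   0.3 117.8] tilt -0.3 F(rack) [-13.1  -0.5   9.1] gap -0.0 q [-18.   7.  97.  -0.  75. -98.]
time: 22.5
tool_pos: [496.0, -113.8, 249.0]
tcp_rot: [-179.8, -0.1, 170.1]
ft_force: [-0.2, -0.2, -0.9]
finger_gap: 0.1
t 22.5 local [-76.    0.7 249. ] tilt -0.1 F(rack) [-0.2 -0.3 -0.9] gap 0.1 q [-19.  -7.  98.  -0.  89. -99.]
[13.68167605 34.49868935 -5.3194943 ]
```

View pics/n.png

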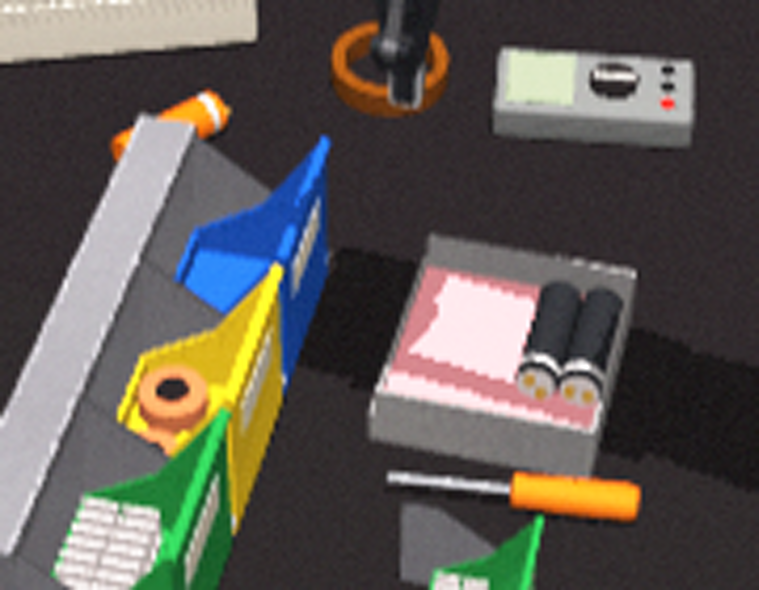

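The press force rose from 5 to 13 N with no movement, so the bin is home against its stop. I'll move aside for a final check.

```bash
python3 -m creep '4 5 -5 0 0 0 0;8 10 -5 0 0 0 0;12 15 -5 0 0 0 0;13 20 -5 0 0 0 0;13 25 -5 0 0 0 0;13 30 -5 0 0 0 0;13 35 -5 0 0 0 0;13 40 -5 0 0 0 0;13 45 -5 0 0 0 0;13 45 -5 0 0 0 0;13 45 -5 0 0 0 0;13 45 -5 0 0 0 0'
python3 - <<'E'
from h import *
st(); 
for n in("top","side"):
    im=imaging.snapshot(n)[:,:,::-1]; a=cv2.imread(f"pics/{n}0.png")
    cv2.imwrite(f"pics/fin_{n}.png",im)
    c=(slice(110,310),slice(240,480)) if n=="top" else (slice(160,290),slice(225,400))
    o=np.hstack([cv2.resize(q[c],None,fx=390/a[c].shape[1],fy=390/a[c].shape[1],interpolation=cv2.INTER_CUBIC) for q in(a,im)])
    cv2.imwrite(f"pics/cmp_{n}.png",o)
E
```

```text
time: 23.75
tool_pos: [443.7, 352.6, 293.1]
tcp_rot: [-179.6, -0.5, 170.2]
ft_force: [0.3, 0.2, 0.1]
finger_gap: 0.2
t 23.75 local [-207.9  451.1  293.1] tilt -0.5 F(rack) [0.3 0.3 0.1] gap 0.2 q [ 33.   2.  85.   0.  94. -47.]
```

View pics/cmp_top.png

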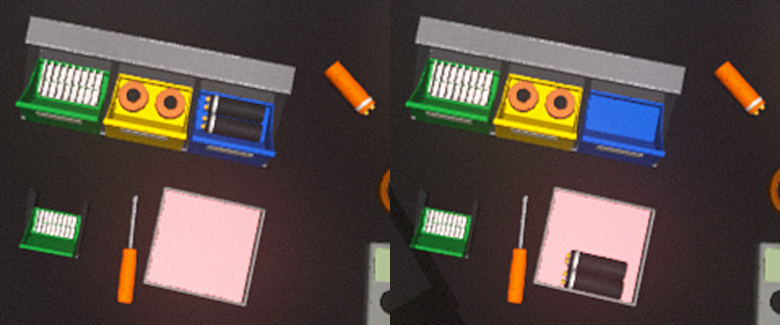

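View pics/cmp_side.png

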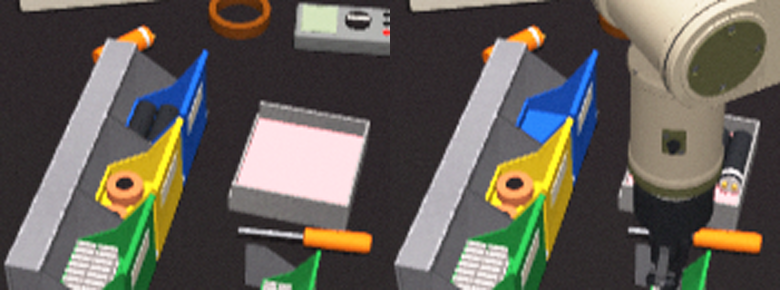

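View pics/fin_top.png

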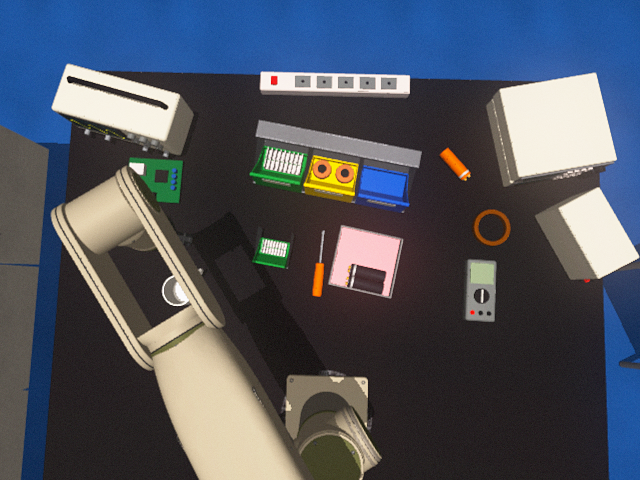

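In the before/after pair, the blue bin is empty with its lip back at the original pixels. Both capacitors are in the tray at (367,277), and the tray, the other bins and the loose items haven't moved. I'm handing the job in.

```bash
python3 -c "
from h import *
print(r.sense()['qd'].round(2)); print(r.hand_in())"
```

```text
[-1.   -1.55 -0.    0.03  0.06  0.11]
the job is handed in; nothing more can be done
None
```

The job is done and handed in at about 24 s of the 56 s allowed.

- **Opening:** I hooked the blue bin out to its stop with shut fingers. The lip corners in the side picture matched the predicted position at 75°.
- **Raking:** I raked both capacitors slowly over the lip, one after the other. Both lie on the foam against the tray's front wall, and neither touched the bench.
- **Closing:** I pushed the empty bin back from inside to about 40°, then pressed its panel home from outside. The press force rose from 5 to 13 N with no further movement, so it is against its home stop.
- **Last checks:** In the top before/after pictures, the blue lip is back where it started and the tray, the other bins, the screwdriver, both look-alikes and the items on the right look unmoved. The largest wrist force at the readings I took was about 16 N.
- **Not fully checked:** In the final top picture the arm hid the cleaner bottle and part of the mug and board. The final side crop did not cover them either. The arm only passed well above that area. In the final side picture it also hid part of the tray, but a clear view just before showed both capacitors there.

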